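# Find the heavy side of a fan wheel

## Task

The blower fan wheel on the balancing stand has a hidden heavy side, which shows only in how the wheel rolls and comes to rest when it is turned by hand and let go. Find it that way and turn the wheel so that its heavy side points straight down below the spindle, and finish still holding the wheel firmly in the fingers in that position, without letting go. Leave the other things on the mat where they lie.

Things in the scene. Friction and masses are not known exactly. Their poses are not given: they have to be found in the camera images.
- stand: Balancing stand, fixed to the bench: dark base plate 150 (its x) by 120 (its y) by 12 mm high; origin under the plate's centre, on the bench, z up. A post 40 mm wide and 120 mm tall stands on the robot's side, 39 to 61 mm to -x of the origin. A level spindle leaves the post along the stand's +x axis, 105 mm above the bench, and carries the fan wheel.
- wheel: Pale fan wheel, 110 mm in diameter, 22 mm wide; origin at its centre on the spindle axis, 30 mm to stand +x of the stand's origin, 105 mm up. Its x is the spindle axis; its z points to the mark. A solid ring 16 mm deep on five spokes. Pinch the ring from above across its two flat faces: 49 mm is free between wheel and post. It turns without end; about 0.3 kg.
- bearing (a point): Where the spindle enters the post, 105 mm up; axes as the stand's. Stiff, damped bearing: let go with its heavy side well off the vertical, the wheel rolls slowly down for up to 3 s and stops 20 to 40 degrees short of bottom, never swinging past. It stops equally short from either side, so straight down is midway between the two resting places. Between these, or near the top, it stays as left.
- mark (a point): Dark 13 mm hole in the wheel's ring, 47 mm from the axis, midway through its width, at the end of the one broad spoke (18 mm; the others 6 mm), with a dark line across the rim. It shows the wheel's angle only: the heavy spot (about 0.09 kg, hidden in the ring 45 mm from the axis) is elsewhere, differs each time, and starts well off the bottom, so the wheel may roll at first.
- memory_center (a point): Centre of a loose memory module, 30 by 68 by 4 mm, lying flat near the stand. Leave alone.
- dish_center (a point): Centre of a loose round steel screw dish, 68 mm across and 20 mm high, near the stand. Leave alone.
- weight_center (a point): Centre (half-way up) of a loose brass check weight, 28 mm in diameter and 38 mm high, standing near the stand. Leave alone.
- caddy_center (a point): Centre of a loose drive in its caddy, 114 by 76 by 13 mm, lying flat to the left. Leave alone.
- driver_grip (a point): Handle of a loose screwdriver, 160 mm long, lying to the right. Leave alone.
Things that resemble listed ones, but are neither listed nor needed, are in the scene too. What is shaped like the stand but purple is not meant.

How it is judged (in metres and radians):
At the end, for the whole second after the job is handed in: The fingers grip the fan wheel with more than 2 N, it is at rest, and its hidden heavy spot is below the spindle within 9 mm to either side of straight down (about 11 degrees) (y of heavy_c1 in the frame of stand between -0.009 and 0.009 m and z of heavy_c1 in the frame of stand below 0.08 m and contact force between the fingers and wheel above 2 N and angular speed of wheel below 0.15 rad/s); the arm keeps its last pose, push and grip.
It fails at once if a thing lying on the mat is moved more than 25 mm (distance of any of memory_center, dish_center, weight_center, caddy_center, driver_grip from where it was at the start of the episode above 0.025 m).
It also fails if it takes over 72 s, if anything falls off the work surface, if the arm or the gripper's body presses on something with over 40 N, if the wrist force passes 120 N, or if a joint passes its speed limit or range.

## Robot

A 6-joint arm with a two-finger parallel gripper is mounted at the origin on the work surface. World frame = base frame: x ahead of the robot, y to its left, z up, the work surface at z = 0. Lengths are in mm, angles in rad, forces in N, time in s.
With the tool pointing down it reaches from about 275 to 750 mm from the base axis. Payload 10.2 kg.
Tool frame: the origin (TCP) lies on the centre line of the jaws, within the pads' length; the fingertips stand 17 mm ahead of it and the grasp point (between the pads) lies 2 mm behind it (ctrl.tip_extent is the distance from the TCP to the fingertips, in mm); z points along the fingers, y is the line along which they close (so a half turn about z gives the same grasp; the last joint's range is limited). The gripper opens to 85 mm and grips with 20 to 120 N. Pads are 22 mm wide; open, the fingers measure 114 mm over their backs; the gripper's body (76 mm by 85 mm) begins 54 mm behind the grasp point. The pads swing forward as they close: fully open they stand 13 mm farther back than shut.
Start: joints at [-1.403, 0.313, 1.498, -0, 1.331, -0.223], TCP at [199.975, -485.429, 248.294] pointing down, gripper open.
Joint ranges: [-2.94, 2.94], [-0.97, 2.17], [0.19, 2.56], [-1.23, 4.37], [0.02, 3.11], [-2.88, 2.88]. Speed limits (rad/s): [2.39, 2.39, 3.01, 3.14, 3.14, 3.14].

## Interface

Orientations are given as a unit quaternion [w, x, y, z].
In Python, from rig import sensors, capture, ctrl, cut_out, place_of gives the robot as it stands.
- The arm moves only by the shell command python3 -m jog 'ROWS' [FORCE]. ROWS is JSON, a list of rows, each a list of 3 entries, a list of its own where there are three numbers: the shift along the world's x, y, z in mm, then the turn, a rotation vector about the world's x, y, z in degrees, then the closure, from 0 (fully open) to 1 (shut). A call has exactly 8 rows; each row is the pose to reach, as a shift and turn from the pose commanded when the call began; what a row does not reach only later rows make up. A row lasts 1/12 s, in which the tool goes at most 41.7 mm and 7.16 degrees, less where a joint would pass 70% of its speed; a pose out of reach is approached as far as the arm can. A call with a gripper value outside its range is refused whole. The fingers move at their own pace and stop on an object; FORCE is the grip in N (left out, the last holds). Time passes only in rows, so rows that repeat a pose let the fingers close, or fill a call up. It gives the time, the measured TCP pose, the force and the opening at its end, in the units of the state.
- sensors.sense(): the state, without advancing time (a new reading comes with each control period).
- capture(name): name is "scene" or "side" or "wrist"; returns a dict with "color" (400x640x3 uint8, blue, green, red), "z_map" (400x640 float32, mm along the optical axis (not along the pixel's ray), 0 where there is no reading), "camera_matrix" (3x3 intrinsics, pixels), "R" (3x3) and "t" (3): a world point X has camera coordinates R X + t. Camera axes: x right, y down, z forward; pixel columns grow to the right and rows downward; lengths in mm; the calibration is good to about 2 mm. A picture is of the moment at which its call begins.
- ctrl.finish_job(): hands the job in, once; it reports no verdict.
Trained networks look in a picture, given as the dict that the camera call returned (one of the last four; its "shot" number tells which), for a name from the list of things; names that differ only in an ending like _2 or _b are one class to them, and where a whole thing is asked for, a point or a joint stands for the part that bears it (a point fixed in the world has none). Each returns a list of dicts, best first, with "p" (0 to 1); they miss things now and then, are a little off and sometimes report something else, mostly with a low value. They report only what shows in the picture. A call takes as long as a camera call. They do not tell look-alikes from the thing itself.
- cut_out(picture, query): "region" (400x640 bool, what is visible of it) and "box" ([left, top, right, bottom] in pixels, round what is visible of it).
- place_of(picture, query): "centre" ([row, column] in pixels: a listed point, or the origin of a listed thing).
The state is a dict: "time_s": time; "joints": joint angles; "dq": joint speeds; "tau": joint torques, N m; "eef_pos": TCP position; "ee_rot": TCP orientation; "force": force on the tool from outside, world axes, zero at the start; "wrist_torque": the same for the moment, N m; "grip_width": opening from 0.0 (shut) to 1.0 (fully open).
Only numpy, scipy, OpenCV 4.12 (cv2) and the standard library are available. Lean on these libraries where they do the work, as an engineer would, in place of code of your own. Each camera call takes 0.05 s, during which the arm holds its last target. There are 200 camera calls.

## Working session

There is one attempt and no reset: what is moved stays moved. The work goes in short steps, Python scripts to look and compute and a shell command to move; the robot and the scene stay as the last step left them, time stands still between calls to the robot, and variables do not carry over. Pictures are saved under pics/ and viewed, on a budget of 10 in all, crops included, one or two more only if the job needs it, and the job is handed in when it is done.

```bash
ls; mkdir -p pics; cat > h.py <<'E'
import numpy as np, cv2
from rig import sensors, capture, ctrl, cut_out, place_of
def world(p,r,c,z=None):
    K,R,t=p["camera_matrix"],np.array(p["R"]),np.array(p["t"])
    d=p["z_map"][int(round(r)),int(round(c))] if z is None else z
    return R.T@(np.linalg.inv(K)@np.array([c,r,1.])*d-t)
def pix(p,X):
    q=p["camera_matrix"]@(np.array(p["R"])@np.array(X)+np.array(p["t"])); return q[:2]/q[2]
E
python3 - <<'E'
from h import *
s=sensors.sense();print(s["time_s"],s["eef_pos"],s["ee_rot"])
ims=[]
for n in("scene","side"):
    p=capture(n);ims.append(p["color"]); print(n,-np.array(p["R"]).T@p["t"])
    for q in("stand","wheel","bearing","mark","memory_center","dish_center","weight_center","caddy_center","driver_grip"):
        for d in place_of(p,q)[:3]:
            r,c=d["centre"]
            print(q,round(d["p"],2),np.round([r,c]),np.round(world(p,r,c)) if 0<=r<400 and 0<=c<640 else "")
    cv2.imwrite(f"pics/{n}0.png",p["color"])
E
```

```text
pics
0.0 [ 199.9302848  -485.18283846  247.72826988] [-6.54793700e-04  9.80972773e-01  1.94144246e-01  2.33865334e-05]
scene [1072.37707941 -143.05258338  934.18800113]
stand 0.73 [228. 300.] [599. -58. 110.]
stand 0.61 [181. 351.] [463. 135.  64.]
stand 0.3 [206. 290.] [523. -63. 108.]
wheel 0.92 [222. 298.] [586. -58. 122.]
wheel 0.66 [168. 352.] [452. 137. 114.]
bearing 0.61 [205. 293.] [522. -57. 109.]
bearing 0.6 [151. 343.] [385. 134. 112.]
mark 0.74 [226. 283.] [590. -99. 129.]
mark 0.56 [159. 358.] [460. 148. 157.]
memory_center 0.64 [248. 257.] [ 561. -179.    3.]
dish_center 0.55 [230. 340.] [579.  63.   4.]
dish_center 0.48 [228. 195.] [ 457. -333.   25.]
weight_center 0.42 [267. 311.] [679. -55.  39.]
caddy_center 0.67 [199. 423.] [555. 338.  10.]
driver_grip 0.55 [228. 194.] [ 456. -337.   24.]
side [ 495.17702731 -664.08572601  745.38447952]
stand 0.93 [200. 266.] [415. 134.  14.]
stand 0.71 [255. 325.] [545. -62.  15.]
wheel 0.94 [170. 275.] [450. 102. 134.]
wheel 0.82 [223. 342.] [578. -93. 146.]
wheel 0.57 [248. 342.] [ 579. -105.   86.]
bearing 0.86 [224. 310.] [516. -59. 115.]
bearing 0.83 [170. 251.] [391. 134. 115.]
bearing 0.23 [213. 331.] [575.  78.   5.]
mark 0.7 [152. 273.] [448. 136. 162.]
mark 0.69 [246. 342.] [ 576. -109.   96.]
memory_center 0.8 [300. 345.] [ 575. -174.    5.]
dish_center 0.57 [214. 331.] [576.  72.   6.]
weight_center 0.64 [248. 383.] [675. -63.  25.]
caddy_center 0.77 [149. 309.] [541. 348.   7.]
driver_grip 0.58 [378. 283.] [ 447. -332.   26.]
```

View pics/scene0.png

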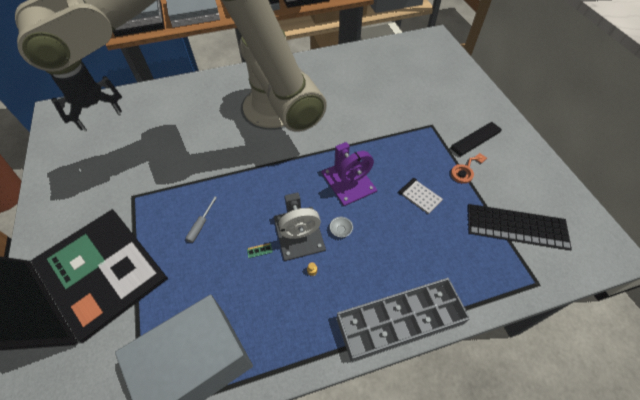

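View pics/side0.png

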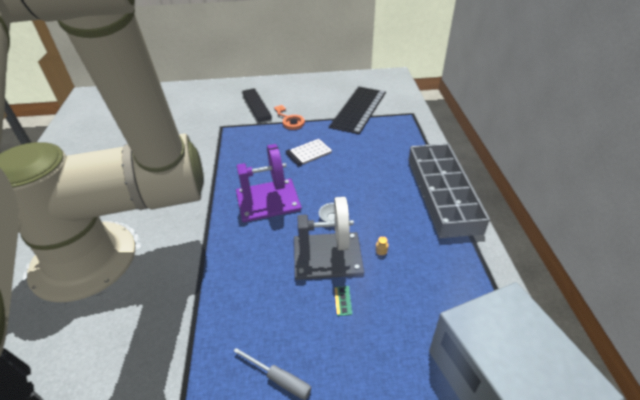

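```bash
cat >> h.py <<'E'
def cloud(p,m):
    r,c=np.nonzero(m&(p["z_map"]>0)); z=p["z_map"][r,c]
    K=np.linalg.inv(p["camera_matrix"])
    return ((K@np.stack([c,r,np.ones(len(r))]))*z).T-np.array(p["t"])@np.eye(3), r,c
E
python3 - <<'E'
from h import *
print(sensors.sense()["time_s"])
for n in("scene","side"):
    p=capture(n); R=np.array(p["R"])
    K=np.linalg.inv(p["camera_matrix"])
    for q in("wheel","stand"):
      for d in cut_out(p,q)[:2]:
        m=np.array(d["region"]); r,c=np.nonzero(m&(p["z_map"]>0)); 
        P=((K@np.stack([c,r,np.ones(len(r))])*p["z_map"][r,c]).T-p["t"])@R
        print(n,q,round(d["p"],2),d["box"],len(P),np.percentile(P,[1,50,99],axis=0).round().tolist())
        if q=="wheel":
            W=P[(P[:,2]>60)]
            A=np.c_[W[:,1],W[:,2],np.ones(len(W))]
            k=np.ones(len(W),bool)
            for _ in range(15):
                s=np.linalg.lstsq(A[k],W[k,0],rcond=None)[0]; e=W[:,0]-A@s; k=abs(e)<max(4,2*np.std(e[k])*.8)
            print("  plane x=",s,k.sum(),np.std(e[k]))
        else:
            B=P[abs(P[:,2]-12)<4]
            if len(B)>20: print("  base rect",cv2.minAreaRect(B[:,:2].astype(np.float32)),np.median(B[:,2]))
    if n=="scene": cv2.imwrite("pics/crop1.png",cv2.resize(p["color"][170:300,235:365],None,fx=4.5,fy=4.5,interpolation=cv2.INTER_CUBIC))
    for q in("mark","wheel"): print(q,[(round(d["p"],2),np.round(d["centre"],1)) for d in place_of(p,q)[:2]])
E
```

```text
1.0
scene wheel 0.8 [340.4, 148.9, 375.5, 185.1] 808 [[391.0, 97.0, 11.0], [454.0, 146.0, 116.0], [468.0, 201.0, 160.0]]
  plane x= [-1.79583867e-01 -2.03940258e-03  4.85401680e+02] 425 1.8158366467486826
scene wheel 0.63 [282.9, 209.1, 320.7, 236.9] 918 [[531.0, -106.0, 12.0], [588.0, -57.0, 117.0], [595.0, -5.0, 160.0]]
  plane x= [3.12518485e-02 2.24766196e-03 5.92417897e+02] 520 1.8852115923768056
scene stand 0.94 [273.0, 189.6, 322.1, 261.6] 2115 [[485.0, -111.0, 6.0], [588.0, -59.0, 71.0], [626.0, -1.0, 159.0]]
  base rect ((552.1879272460938, -54.56079864501953), (116.76092529296875, 150.1469268798828), 89.44709014892578) 11.16136667179095
scene stand 0.69 [321.1, 144.5, 374.2, 205.9] 2144 [[357.0, 79.0, 0.0], [451.0, 135.0, 43.0], [499.0, 212.0, 159.0]]
  base rect ((419.784423828125, 144.26849365234375), (151.65512084960938, 121.87948608398438), 9.651846885681152) 11.592146842576199
mark [(0.77, array([233.5, 288.8]))]
wheel [(0.81, array([165. , 355.2])), (0.57, array([220.8, 300.2]))]
side wheel 0.95 [267.7, 145.1, 282.1, 190.7] 505 [[430.0, 94.0, 68.0], [451.0, 115.0, 135
[... 252 characters left out ...]
11e-02  7.31384602e-02  5.63876486e+02] 276 2.1675935192312306
side stand 0.93 [290.2, 197.8, 365.8, 281.0] 3948 [[477.0, -116.0, 1.0], [555.0, -72.0, 14.0], [625.0, 17.0, 160.0]]
  base rect ((551.6336669921875, -34.047271728515625), (164.10650634765625, 149.6944580078125), 88.47957611083984) 12.949274015273694
side stand 0.61 [235.2, 143.6, 301.1, 223.1] 2846 [[344.0, 76.0, 2.0], [423.0, 122.0, 15.0], [494.0, 210.0, 161.0]]
  base rect ((418.41558837890625, 142.64515686035156), (149.87814331054688, 123.19263458251953), 9.981565475463867) 13.536962348888483
mark [(0.9, array([150.8, 272.7])), (0.83, array([248.2, 340.7]))]
wheel [(0.67, array([165.8, 276.1])), (0.64, array([221.4, 341.5]))]
```

View pics/crop1.png

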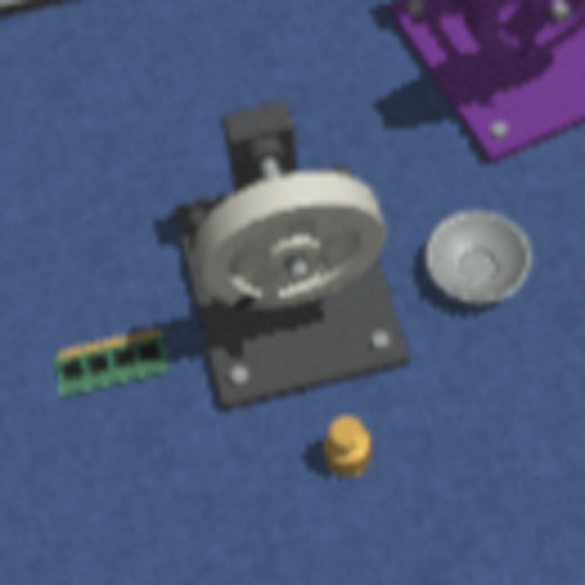

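Scene: the right wheel is the pale one at pixel (298,222) on the dark grey stand. The look-alike is the purple stand at (350,175). The crop confirms the choice, with the mark at about (289,235), lower left and still rolling. The stand is at about (552,-57) with yaw about -1°, so the wheel centre is about (581,-57,105). I'm approaching above it while it rolls.

```bash
python3 -m jog '[[[381,428,0],[0,0,66],0.3],[[381,428,0],[0,0,66],0.3],[[381,428,0],[0,0,66],0.3],[[381,428,0],[0,0,66],0.3],[[381,428,0],[0,0,66],0.3],[[381,428,0],[0,0,66],0.3],[[381,428,0],[0,0,66],0.3],[[381,428,0],[0,0,66],0.3]]' 40
cat >> h.py <<'E'
C=np.array([581.,-57,105]); YAW=np.radians(-1)
from scipy.spatial.transform import Rotation as Ro
def ringpt(th,r=47,dx=11):  # th deg: rotation + about x from straight up
    t=np.radians(th); v=np.array([dx,-r*np.sin(t),r*np.cos(t)])
    return C+Ro.from_euler('z',YAW).apply(v)
def markang(p,rc,dx=11):
    T=np.arange(-180,180,1.); D=[np.hypot(*(pix(p,ringpt(t,47,dx))-np.array([rc[1],rc[0]]))) for t in T]
    i=int(np.argmin(D)); return T[i],round(D[i],1)
def look(n="scene"):
    p=capture(n); x,y=pix(p,C)
    for d in place_of(p,"mark")[:3]:
        r,c=d["centre"]
        if np.hypot(r-y,c-x)<45: print(n,sensors.sense()["time_s"],round(d["p"],2),np.round([r,c],1),[markang(p,(r,c),k) for k in(11,0)])
    return p
def st():
    s=sensors.sense(); R=Ro.from_quat(np.roll(s["ee_rot"],-1)).as_matrix()
    print(s["time_s"],np.round(s["eef_pos"],1),"z",R[:,2].round(3),"y",R[:,1].round(3),"F",np.round(s["force"],1),"w",round(s["grip_width"],3))
E
python3 -c "
from h import *
st(); look();look('side')"
```

```text
time_s: 2.17
eef_pos: [422.6, -234.7, 248.6]
ee_rot: [0.0, 0.766, 0.643, 0.0]
force: [0.0, -0.4, 0.4]
grip_width: 0.701
2.1667 [ 422.6 -234.7  248.6] z [ 0. -0. -1.] y [ 0.985 -0.173  0.   ] F [ 0.  -0.4  0.4] w 0.701
scene 2.2667 0.77 [231.4 288.8] [(np.float64(132.0), np.float64(5.2)), (np.float64(141.0), np.float64(2.0))]
side 2.3667 0.85 [245.6 341.2] [(np.float64(157.0), np.float64(5.7)), (np.float64(151.0), np.float64(0.6))]
```

```bash
python3 -m jog '[[[158,178,0],[0,0,9],0.4],[[158,178,0],[0,0,9],0.4],[[158,178,0],[0,0,9],0.4],[[158,178,0],[0,0,9],0.4],[[158,178,0],[0,0,9],0.4],[[158,178,0],[0,0,9],0.4],[[158,178,-30],[0,0,9],0.4],[[158,178,-30],[0,0,9],0.4]]'
python3 - <<'E'
from h import *
st(); a=look();b=look('side'); w=look('wrist')
def cr(p,s,k):
    x,y=pix(p,C).astype(int); print(x,y); y=max(s,min(400-s,y));x=max(s,min(640-s,x))
    return cv2.resize(p["color"][y-s:y+s,x-s:x+s],(k,k),interpolation=cv2.INTER_CUBIC)
cv2.imwrite("pics/c2.png",np.hstack([cr(a,40,400),cr(b,40,400)]))
cv2.imwrite("pics/w2.png",w["color"])
E
```

```text
time_s: 3.03
eef_pos: [578.3, -58.6, 213.6]
ee_rot: [-0.003, 0.715, 0.699, -0.002]
force: [-1.8, -0.4, -2.3]
grip_width: 0.598
3.0333 [578.3 -58.6 213.6] z [-0.007  0.002 -1.   ] y [ 1.    -0.024 -0.007] F [-1.8 -0.4 -2.3] w 0.598
scene 3.1333 0.8 [235.  288.3] [(np.float64(134.0), np.float64(1.6)), (np.float64(141.0), np.float64(1.6))]
side 3.2333 0.67 [247.1 342.7] [(np.float64(148.0), np.float64(4.7)), (np.float64(129.0), np.float64(0.4))]
298 223
340 224
```

View pics/c2.png

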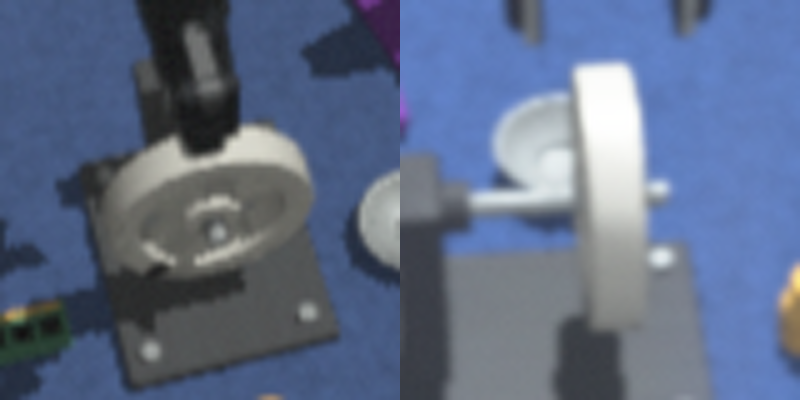

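View pics/w2.png

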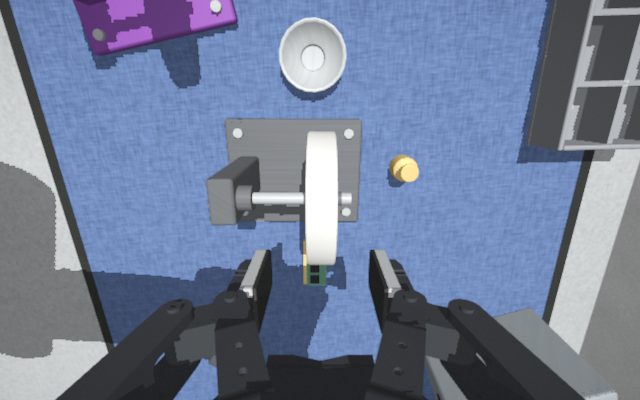

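Wrist view: the wheel rim runs vertically at column 321 between the open fingers (257 and 377), so the yaw is aligned. The scene crop shows the mark hole at about (289,236), apparently at rest. Next I hover at -50° tilt on the +y side, so one grip can turn the wheel about 100° in the + direction.

```bash
cat >> h.py <<'E'
def polar(p,dx=11):
    T=np.arange(-180,180,1.); g=cv2.GaussianBlur(cv2.cvtColor(p["color"],cv2.COLOR_BGR2GRAY),(0,0),.6).astype(np.float32)
    V=[]
    for r in(44,47,50):
        q=np.array([pix(p,ringpt(t,r,dx)) for t in T],np.float32); V.append(cv2.remap(g,q[:,:1],q[:,1:],cv2.INTER_CUBIC)[:,0])
    v=np.mean(V,0); n=31; bg=np.median(np.stack([np.roll(v,k) for k in range(-n,n+1,3)]),0)
    d=np.clip(bg-v,0,None); s=np.convolve(np.r_[d[-5:],d,d[:5]],np.ones(11),'valid')
    out=[]
    for _ in range(3):
        i=int(s.argmax()); k=np.arange(i-12,i+13)%360; out.append((round(float(T[i]+(d[k]*np.arange(-12,13)).sum()/d[k].sum()),1),round(float(s[i]))))
        s[np.arange(i-20,i+21)%360]=0
    print("polar",out)
E
python3 -m jog '[[[2,30,-4],[-16,0,1],0.4],[[2,60,-18],[-33,0,1],0.4],[[2,84,-35],[-50,0,1],0.4],[[2,84,-35],[-50,0,1],0.4],[[2,84,-35],[-50,0,1],0.4],[[2,84,-35],[-50,0,1],0.4],[[2,84,-35],[-50,0,1],0.4],[[2,84,-35],[-50,0,1],0.4]]'
python3 -c "
from h import *
st(); polar(look())"
```

```text
time_s: 4.0
eef_pos: [580.9, 26.9, 181.5]
ee_rot: [0.303, 0.64, 0.64, -0.298]
force: [-0.5, 1.4, -0.5]
grip_width: 0.602
4.0 [580.9  26.9 181.5] z [ 0.006 -0.769 -0.639] y [1.    0.003 0.007] F [-0.5  1.4 -0.5] w 0.602
scene 4.1 0.73 [233.6 289.5] [(np.float64(139.0), np.float64(3.2)), (np.float64(145.0), np.float64(0.1))]
scene 4.1 0.61 [229.6 341.1] [(np.float64(-98.0), np.float64(24.9)), (np.float64(-102.0), np.float64(26.9))]
polar [(139.1, 419), (-126.0, 22), (-157.8, 13)]
```

```bash
python3 -m jog '[[[0,-26,-22],[0,0,0],0.4],[[0,-52,-43],[0,0,0],0.4],[[0,-52,-43],[0,0,0],0.4],[[0,-52,-43],[0,0,0],0.4],[[0,-52,-43],[0,0,0],0.9],[[0,-52,-43],[0,0,0],1],[[0,-52,-43],[0,0,0],1],[[0,-52,-43],[0,0,0],1]]' 40
python3 -c "
from h import *
st(); p=look(); polar(p); print(sensors.sense()['wrist_torque'])"
```

```text
time_s: 4.77
eef_pos: [581.4, -25.9, 141.8]
ee_rot: [0.302, 0.643, 0.639, -0.295]
force: [-4.6, 2.8, 5.1]
grip_width: 0.251
4.7667 [581.4 -25.9 141.8] z [ 0.007 -0.766 -0.643] y [ 1.    -0.001  0.011] F [-4.6  2.8  5.1] w 0.251
scene 4.8667 0.74 [231.6 290.6] [(np.float64(143.0), np.float64(5.3)), (np.float64(149.0), np.float64(2.0))]
polar [(-59.3, 419), (139.1, 380), (-47.0, 41)]
[-0.16518311  0.62845569 -1.04873152]
```

```bash
python3 -m jog '[[[0,-4.2,3.2],[6.25,0,0],1],[[0,-8.7,5.9],[12.5,0,0],1],[[0,-13.5,8],[18.75,0,0],1],[[0,-18.5,9.7],[25,0,0],1],[[0,-23.6,10.8],[31.25,0,0],1],[[0,-28.8,11.3],[37.5,0,0],1],[[0,-34.1,11.3],[43.75,0,0],1],[[0,-39.3,10.7],[50,0,0],1]]'
python3 -c "
from h import *
st(); p=look(); polar(p)"
```

```text
time_s: 5.53
eef_pos: [580.7, -63.6, 151.4]
ee_rot: [-0.001, 0.71, 0.705, 0.005]
force: [-9.7, 8.1, -11.0]
grip_width: 0.252
5.5333 [580.7 -63.6 151.4] z [ 0.006  0.01  -1.   ] y [ 1.    -0.007  0.006] F [ -9.7   8.1 -11. ] w 0.252
scene 5.6333 0.57 [233.7 303.4] [(np.float64(-168.0), np.float64(1.3)), (np.float64(-169.0), np.float64(2.3))]
polar [(14.7, 457), (-170.7, 426), (-15.1, 328)]
```

```bash
python3 -m jog '[[[0,-5.1,-1.2],[6.25,0,0],1],[[0,-10.1,-2.9],[12.5,0,0],1],[[0,-14.8,-5.2],[18.75,0,0],1],[[0,-19.3,-7.9],[25,0,0],1],[[0,-23.5,-11.1],[31.25,0,0],1],[[0,-27.2,-14.8],[37.5,0,0],1],[[0,-30.6,-18.9],[43.75,0,0],1],[[0,-33.5,-23.2],[50,0,0],1]]'
python3 -c "
from h import *
st(); p=look(); polar(p)"
```

```text
time_s: 6.3
eef_pos: [579.9, -97.0, 127.7]
ee_rot: [-0.303, 0.642, 0.637, 0.301]
force: [-13.5, 22.1, -7.7]
grip_width: 0.249
6.3 [579.9 -97.  127.7] z [ 0.001  0.773 -0.635] y [ 1.    -0.005 -0.005] F [-13.5  22.1  -7.7] w 0.249
scene 6.4 0.91 [227.2 314.4] [(np.float64(-119.0), np.float64(0.7)), (np.float64(-126.0), np.float64(2.4))]
polar [(-120.9, 454), (77.4, 347), (156.7, 87)]
```

Turned by 100° as intended (139.1° to 239.1°). Now I release, back out radially and wait for the roll.

```bash
python3 -m jog '[[[0,0,0],[0,0,0],0.4],[[0,0,0],[0,0,0],0.4],[[0,0,0],[0,0,0],0.4],[[0,0,0],[0,0,0],0.4],[[0,-20,17],[0,0,0],0.4],[[0,-40,34],[0,0,0],0.4],[[0,-54,45],[0,0,0],0.4],[[0,-54,45],[0,0,0],0.4]]'
python3 -c "
from h import *
st(); p=look(); polar(p)"
python3 -m jog '[[[0,0,0],[0,0,0],0.4],[[0,0,0],[0,0,0],0.4],[[0,0,0],[0,0,0],0.4],[[0,0,0],[0,0,0],0.4],[[0,0,0],[0,0,0],0.4],[[0,0,0],[0,0,0],0.4],[[0,0,0],[0,0,0],0.4],[[0,0,0],[0,0,0],0.4]]' >/dev/null
python3 -m jog '[[[0,0,0],[0,0,0],0.4],[[0,0,0],[0,0,0],0.4],[[0,0,0],[0,0,0],0.4],[[0,0,0],[0,0,0],0.4],[[0,0,0],[0,0,0],0.4],[[0,0,0],[0,0,0],0.4],[[0,0,0],[0,0,0],0.4],[[0,0,0],[0,0,0],0.4]]' >/dev/null
python3 -c "
from h import *
p=look(); polar(p)"
python3 -m jog '[[[0,0,0],[0,0,0],0.4],[[0,0,0],[0,0,0],0.4],[[0,0,0],[0,0,0],0.4],[[0,0,0],[0,0,0],0.4],[[0,0,0],[0,0,0],0.4],[[0,0,0],[0,0,0],0.4],[[0,0,0],[0,0,0],0.4],[[0,0,0],[0,0,0],0.4]]' >/dev/null
python3 -m jog '[[[0,0,0],[0,0,0],0.4],[[0,0,0],[0,0,0],0.4],[[0,0,0],[0,0,0],0.4],[[0,0,0],[0,0,0],0.4],[[0,0,0],[0,0,0],0.4],[[0,0,0],[0,0,0],0.4],[[0,0,0],[0,0,0],0.4],[[0,0,0],[0,0,0],0.4]]' >/dev/null
python3 - <<'E'
from h import *
st(); p=look(); polar(p)
x,y=pix(p,C).astype(int); cv2.imwrite("pics/c3.png",cv2.resize(p["color"][y-40:y+40,x-40:x+40],(400,400),interpolation=cv2.INTER_CUBIC))
E
```

```text
time_s: 7.07
eef_pos: [582.3, -155.9, 175.3]
ee_rot: [-0.295, 0.645, 0.638, 0.301]
force: [0.2, -0.2, -0.0]
grip_width: 0.603
7.0667 [ 582.3 -155.9  175.3] z [ 0.012  0.764 -0.646] y [ 1.    -0.012  0.004] F [ 0.2 -0.2 -0. ] w 0.603
scene 7.1667 0.89 [233.7 303.7] [(np.float64(-167.0), np.float64(1.2)), (np.float64(-168.0), np.float64(2.4))]
polar [(-169.2, 453), (155.4, 89), (-10.7, 9)]
scene 8.6 0.58 [231.8 302. ] [(np.float64(-171.0), np.float64(3.6)), (np.float64(-171.0), np.float64(0.1))]
polar [(-171.0, 424), (155.1, 79), (-10.9, 16)]
9.9333 [ 581.6 -153.3  172.8] z [ 0.007  0.766 -0.643] y [ 1.    -0.01  -0.001] F [ 0.3 -0.  -0.1] w 0.599
scene 10.0333 0.87 [232.6 302.4] [(np.float64(-170.0), np.float64(2.7)), (np.float64(-171.0), np.float64(0.9))]
polar [(-170.9, 440), (155.0, 80), (-10.9, 15)]
```

View pics/c3.png

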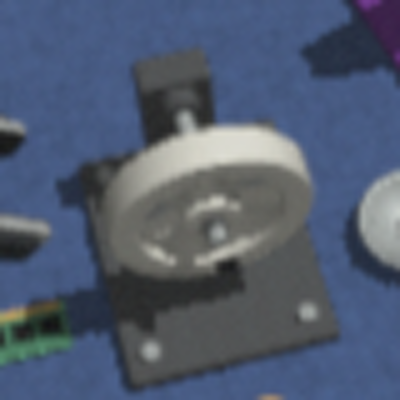

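Crop: the mark is now at bottom right, at crop (228,265), so about full-frame (303.6,236). Rest 2 is 189.1° and rest 1 was 139.1°. They are 50° apart, so the wheel stopped 25° short on each side, and straight down is at mark = 164.1°. I grip here and turn by -25°.

```bash
python3 -m jog '[[[0,6,8],[0,0,0],0.4],[[0,33,-15],[0,0,0],0.4],[[0,60,-37],[0,0,0],0.4],[[0,60,-37],[0,0,0],0.4],[[0,60,-37],[0,0,0],0.4],[[0,60,-37],[0,0,0],1],[[0,60,-37],[0,0,0],1],[[0,60,-37],[0,0,0],1]]' 40
python3 -c "
from h import *
st(); p=look(); polar(p)"
```

```text
time_s: 10.7
eef_pos: [579.8, -94.8, 136.9]
ee_rot: [-0.299, 0.644, 0.638, 0.298]
force: [-13.1, -2.8, 4.8]
grip_width: 0.25
10.7 [579.8 -94.8 136.9] z [ 0.003  0.766 -0.643] y [ 1.    -0.008 -0.005] F [-13.1  -2.8   4.8] w 0.25
scene 10.8 0.61 [233.  302.9] [(np.float64(-169.0), np.float64(2.1)), (np.float64(-170.0), np.float64(1.4))]
polar [(65.9, 455), (-171.0, 419), (154.8, 83)]
```

```bash
python3 -m jog '[[[0,2.9,3.2],[-5,0,0],1],[[0,6.1,6.1],[-10,0,0],1],[[0,9.5,8.7],[-15,0,0],1],[[0,13.2,11],[-20,0,0],1],[[0,17,13],[-25,0,0],1],[[0,17,13],[-25,0,0],1],[[0,17,13],[-25,0,0],1],[[0,17,13],[-25,0,0],1]]'
python3 - <<'E'
from h import *
st(); p=look(); polar(p)
x,y=pix(p,C).astype(int); cv2.imwrite("pics/c4.png",cv2.resize(p["color"][y-40:y+40,x-40:x+40],(400,400),interpolation=cv2.INTER_CUBIC))
for q in("memory_center","dish_center","weight_center","caddy_center","driver_grip"): print(q,[np.round(d["centre"]) for d in place_of(p,q)[:2]])
E
```

```text
time_s: 11.47
eef_pos: [580.3, -77.7, 150.3]
ee_rot: [-0.152, 0.694, 0.687, 0.153]
force: [-13.9, -4.8, 10.8]
grip_width: 0.247
11.4667 [580.3 -77.7 150.3] z [ 0.004  0.421 -0.907] y [ 1.   -0.01  0.  ] F [-13.9  -4.8  10.8] w 0.247
polar [(162.7, 538), (114.4, 53), (53.7, 44)]
memory_center [array([249., 258.])]
dish_center [array([230., 341.])]
weight_center [array([267., 310.])]
caddy_center [array([198., 423.])]
driver_grip [array([227., 195.])]
```

View pics/c4.png

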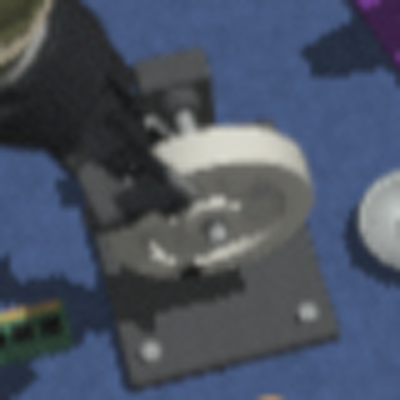

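The crop shows the mark at crop (190,270), near the bottom of the wheel. That measures 162.7° against the target of 164.1°, and the wheel is gripped and at rest. I'm handing in.

```bash
python3 -c "
from h import *
print(ctrl.finish_job()); st()"
```

```text
the job is handed in; nothing more can be done
None
the job is handed in; nothing more can be done
```

I found the heavy side, turned the wheel so that it should point straight down, and handed the job in with the fingers still holding the wheel. `finish_job` reports no verdict, so I can't confirm the result.

- **Finding the heavy side:** At the start the wheel rolled by itself and stopped with its mark at 139.1°. I turned it 100° by hand and let go, and it rolled back and stopped at 189.1°. Those resting places are 50° apart, so the wheel stops 25° short on each side. That fits the 20–40° in the description and puts straight down at a mark angle of 164.1°.
- **Final hold:** I gripped the ring and turned it back 25°. The last picture measured the mark at 162.7°, about 1.4° off target with about 11° allowed. The opening is about 21 mm on the 22 mm wide ring, with the grip force set to 40 N. Pinch force is not reported; the force on the tool was about 18 N.
- **Other things on the mat:** All five showed within about 2 pixels of where they started. The run ended at about 11.6 s.
- **Checks that disagreed or failed:**
  - In the last picture the trained network did not report the mark, so that angle comes only from my own measurement of the dark hole.
  - Earlier network readings from the scene camera differed from mine by 0–10°.
  - The side camera's mark angles were inconsistent, so I ignored them.

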